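# Fit the selector lever on a gearbox's splined shaft

### The arm

A 6-joint arm with a two-finger parallel gripper is mounted at the origin on the work surface. World frame = base frame: x ahead of the robot, y to its left, z up, the work surface at z = 0. Lengths are in mm, angles in rad, forces in N, time in s.
With the tool pointing down it reaches from about 350 to 775 mm from the base axis. Payload 7.3 kg.
Tool frame: the origin (TCP) lies midway between the tips of the shut fingers; the grasp point (between the pads) lies 19 mm behind it; x points along the fingers, y is the direction in which the jaws open and shut, and the axes are right-handed (so a half turn about x gives the same grasp; the last joint's range is limited). The gripper opens to 92 mm and grips with 3 to 60 N. Pads are 19 mm wide; open, the fingers measure 130 mm over their backs; the gripper's body (75 mm by 190 mm) begins 47 mm behind the grasp point.
Start: joints at [1.162, 0.342, 1.524, -0, 1.275, -0.146], TCP at [136.372, 506.999, 226.741] pointing down, gripper open.
Joint ranges: [-2.53, 2.53], [-0.77, 2.02], [0.04, 2.7], [-1, 4.14], [0.28, 2.66], [-3.11, 3.11]. Speed limits (rad/s): [2.57, 2.57, 3.14, 3.14, 3.14, 3.14].

### API

Orientations are given as [roll, pitch, yaw] about the fixed x, y, z axes, in that order (R = Rz(yaw) Ry(pitch) Rx(roll)).
In Python, from plant import get_obs, capture, close_job gives the robot as it stands. The module is installed in compiled form; this text tells all that it offers.
- The arm moves only by the tool send_rows, never from a script. Its argument "moves" is a list of rows, each a list of 4 numbers: the shift along the tool's x, y, z in mm, then the turn about the tool's x in degrees. In form: [[tx, ty, tz, yaw], ...]. A call has 1 to 8 rows; each row shifts and turns the commanded pose from where the row before left it, along the tool's axes as they then stand; what a row does not reach is not made up. A row lasts 1/8 s, in which the tool goes at most 62.5 mm and 10.7 degrees, less where a joint would pass 70% of its speed; a pose out of reach is approached as far as the arm can. A call with a gripper value outside its range is refused whole. "hand" is the opening, from 0 (shut) to 1 (fully open), set as the call begins (left out, the last holds). The fingers move at their own pace and stop on an object; the grip force is fixed at half the most. Time passes only in rows, so rows that do not move let the fingers close. It gives the time, the measured TCP pose, the force and the opening at its end, in the units of the state.
- get_obs(): the state, without advancing time (a new reading comes with each control period).
- capture(name): name is "scene" or "side" or "wrist"; returns a dict with "image" (384x512x3 uint8, red, green, blue), "K" (3x3 intrinsics, pixels), "position" and "attitude" of the camera in the world; the wrist camera has in their place "mount" (4x4, takes a point from camera to tool coordinates, whose origin is the TCP and whose axes are the tool frame's). Camera axes: x right, y down, z forward; pixel columns grow to the right and rows downward; lengths in mm; the calibration is good to about 2 mm. A picture is of the moment at which its call begins: read the wrist's pose just before it. There is no depth.
- close_job(): hands the job in, once; it reports no verdict.
The state is a dict: "time": time; "joint_positions": joint angles; "dq": joint speeds; "tau": joint torques, N m; "tool_pos": TCP position; "tcp_rot": TCP orientation; "contact_force": force on the tool from outside, world axes, zero at the start; "moment": the same for the moment, N m; "grip_width": finger opening in mm.
Only numpy, scipy, OpenCV 4.12 (cv2) and the standard library are available. Lean on these libraries where they do the work, as an engineer would, in place of code of your own. Each camera call takes 0.05 s, during which the arm holds its last target. There are 200 camera calls.

### The job

Fit the loose selector lever onto the splined shaft of the green gearbox and push it fully home, on the spline that leaves its handle pointing as nearly as possible at the yellow dot. Then swing it clockwise until it rests against the red stop pin and let go. Feel for the splines and never force it, and leave the other things on the bench alone.

Things in the scene. Friction and masses are not known exactly. Their poses are not given: they have to be found in the camera images.
- lever: Steel selector lever, 0.3 to 0.55 kg, lying flat on the bench, knob up. Origin: centre of the bore at the hub's underside; z up along the bore. From the hub a straight arm, 20 mm wide and 9 mm thick, level with the hub's underside, runs along the lever's own -x to a black upright ball knob (26 mm thick, top 44 mm above the underside) 110 mm from the bore's axis.
- lever_hub (a point): Centre of the top of the lever's hub, on the bore's axis. The hub is 28 mm tall and about 40 mm across, with two upright flats 44 mm apart facing the lever's +y and -y (each 24 mm wide and as tall as the hub) to grip from above.
- bore (a point): Centre of the bore's lower mouth (the lever's origin). The bore goes right through the hub: six inward lands, 20.4 mm across opposite lands, with grooves about 7 mm wide between them. One groove points along the lever's -x (towards the knob), the others every 60 degrees.
- lever_end (a point): Point on the lever below the ball knob, at the height of the lever's underside, 110 mm from the bore's axis along the lever's -x.
- gearbox: Fixed green gearbox, 170 x 170 mm, top 60 mm above the bench (foot flange 190 x 190 mm). Origin: on the bench below the axis of the upright shaft in the middle of its top. A yellow dot lies on the top 70 mm from the axis along the gearbox's own -x. A seated lever points at the dot when its yaw equals the gearbox's yaw.
- collar (a point): Centre of the top of the gearbox's 44 mm wide collar, on the shaft's axis, 70 mm above the bench: where the lever's origin is when it is fully home.
- spline_top (a point): On the shaft's axis, 92 mm above the bench, at the flat tops of its six straight splines: 5 mm wide, 26 mm over tips, 18 mm at the root, 22 mm tall above the collar. A hub rests on these tops until turned to within about 5 degrees of a match, then drops to the collar. Their angle is NOT measured and no spline points at the dot: see it, or feel by turning under a light push (about 5 N).
- nose_top (a point): Top of the plain pilot nose of the shaft, on the axis, 100 mm above the bench: 18 mm thick, its last 5 mm tapering to 12 mm; the hub slips over it first and is centred by it. The shaft turns stiffly (about 0.2 N m) and stays where it is left; a lightly rubbing hub does not move it.
- stop_pin (a point): Top of the red stop pin on the gearbox, 12 mm in diameter, 72 mm from the shaft's axis, its top 86 mm above the bench. The arm of a seated lever comes to rest against it 70 degrees clockwise (seen from above, so towards negative yaw) from pointing at the dot.
- dot_end (a point): Point on the gearbox 110 mm from the shaft's axis in the direction of the yellow dot, 70 mm above the bench: where lever_end is when a seated lever points exactly at the dot.
- stop_end (a point): Point on the gearbox 110 mm from the shaft's axis, 70 mm above the bench: where lever_end is when the seated lever's arm rests against the red stop pin.
- spray_can: Aluminium spray can with a white band, 54 mm in diameter, 160 mm tall; origin at the centre of its underside. Bystander.
- junction_box: Closed grey plastic junction box, 90 x 130 x 56 mm; origin at the centre of its underside. Bystander.
- wrench: Steel wrench lying on the bench; origin at the middle of its underside. Bystander.
There are look-alikes about, which are no part of the job. Leave any pink look-alike of the lever alone.

How it is judged (in metres and radians):
On the way, in this order (a step that is already met when the one before it is completed fails the run):
1. the lever is fully home on the splines (within 2 mm of the collar) with its handle within about 40 degrees of the yellow dot (z of lever in the frame of collar below 0.002 m and horizontal distance between lever and collar below 0.0025 m and horizontal distance between lever_end and dot_end below 0.075 m), for 0.2 s.
2. the seated lever has been swung to the stop pin (z of lever in the frame of collar below 0.003 m and horizontal distance between lever_end and stop_end below 0.008 m), for 0.2 s.
At the end, for the whole second after the job is handed in: The lever sits on the splined shaft, its underside within 2 mm of the collar and its bore within 2.5 mm of the shaft's axis, level, its handle end within 8 mm of where it is when resting against the red stop pin; released and at rest (z of lever in the frame of collar below 0.002 m and horizontal distance between lever and collar below 0.0025 m and angle between lever's own z axis and vertical below 0.06 rad and horizontal distance between lever_end and stop_end below 0.008 m and linear speed of lever below 0.01 m/s and contact force between the fingers and lever below 0.1 N); the robot touches nothing.
It fails at once if the lever and the gearbox (with shaft and pin) are pressed together with more than 60 N (contact force between lever and gearbox above 60 N).
It fails at once if the spray can is moved 30 mm or tipped (distance of spray_can from where it was at the start of the episode above 0.03 m or angle between spray_can's own z axis and vertical above 0.3 rad).
It fails at once if the junction box is moved 30 mm (distance of junction_box from where it was at the start of the episode above 0.03 m).
It fails at once if the wrench is moved 30 mm (distance of wrench from where it was at the start of the episode above 0.03 m).
It also fails if it takes over 64 s, if anything falls off the work surface, if the arm or the gripper's body presses on something with over 40 N, if the wrist force passes 120 N, or if a joint passes its speed limit or range.

## Working session

There is one attempt and no reset: what is moved stays moved. The work goes in short steps, Python scripts to look and compute and a tool call to move; the robot and the scene stay as the last step left them, time stands still between calls to the robot, and variables do not carry over. Pictures are saved under pics/ and viewed, about 8 in all and at most 12, crops included, and the job is handed in when it is done.

Besides the shell and the picture viewer there is one more tool, called after "Request:" as name(argument=value, ...), one argument or row to a line, values as JSON. send_rows: Moves the arm, as the interface text tells. Its arguments: {"type":"object","properties":{"moves":{"type":"array","items":{"type":"array","items":{"type":"number"}}},"hand":{"type":"number"}},"required":["moves"]}

```bash
mkdir -p pics
cat > h.py <<'E'
import numpy as np, cv2
from plant import get_obs, capture, close_job
from scipy.spatial.transform import Rotation as R
def snap(n,f):
    o=get_obs(); c=capture(n); cv2.imwrite('pics/'+f+'.png',c['image'][:,:,::-1])
    np.savez('pics/'+f+'.npz',obs_pos=np.array(o['tool_pos']),obs_rot=np.array(o['tcp_rot']),**{k:np.array(v) for k,v in c.items()})
    return o,c
E
python3 - <<'E'
from h import *
print(get_obs())
for n in('scene','side','wrist'):
    o,c=snap(n,n+'0'); print({k:np.array(v).tolist() for k,v in c.items() if k!='image'})
a=cv2.imread('pics/scene0.png');cv2.imwrite('pics/v1.png',cv2.resize(a,(800,600)))
E
```

```text
{'time': 0.0, 'joint_positions': array([ 1.16198758e+00,  3.42720628e-01,  1.52502948e+00,  1.84556875e-06,
        1.27538308e+00, -1.45955237e-01]), 'dq': array([ 0.00014549, -0.00055974,  0.00170827, -0.00043004, -0.00103104,
        0.00106253]), 'tau': array([ 3.82552080e-04, -4.31232512e+01, -2.44226682e+01,  7.18720886e-02,
        5.58517501e-02, -1.05313893e-04]), 'tool_pos': array([136.20563892, 506.60077061, 226.04169541]), 'tcp_rot': array([-1.71789713,  1.56925578, -1.98075118]), 'contact_force': array([-0.4817168 , -0.70673729, -0.00532834]), 'moment': array([0.03523103, 0.01657871, 0.06023864]), 'grip_width': 92.03735540510348}
{'K': [[390.986889318228, 0.0, 250.5342152271151], [0.0, 390.986889318228, 190.4045809502283], [0.0, 0.0, 1.0]], 'position': [1138.9374347955643, -425.4259800535465, 1117.7520110685903], 'attitude': [-2.57204569804081, -0.007680840462658267, 0.9082822604418919]}
{'K': [[490.3407660386397, 0.0, 252.39114438324918], [0.0, 490.3407660386397, 195.52510242203792], [0.0, 0.0, 1.0]], 'position': [190.80430156965932, -1193.6121606392444, 1199.7461270875697], 'attitude': [-2.30355153479851, 0.019314326940764737, -0.3493501744022467]}
{'K': [[317.653413142477, 0.0, 251.45278488890693], [0.0, 317.653413142477, 194.14187167530773], [0.0, 0.0, 1.0]], 'mount': [[-0.0010181743731346666, -0.2794000891181165, 0.9601742308152896, -157.51847449169352], [0.9999991369846829, -0.0010816842261011585, 0.0007456467818931883, 0.13155263645359128], [0.0008302715424701007, 0.960174161368667, 0.2794009493347191, -75.37592093791334], [0.0, 0.0, 0.0, 1.0]]}
```

View pics/v1.png

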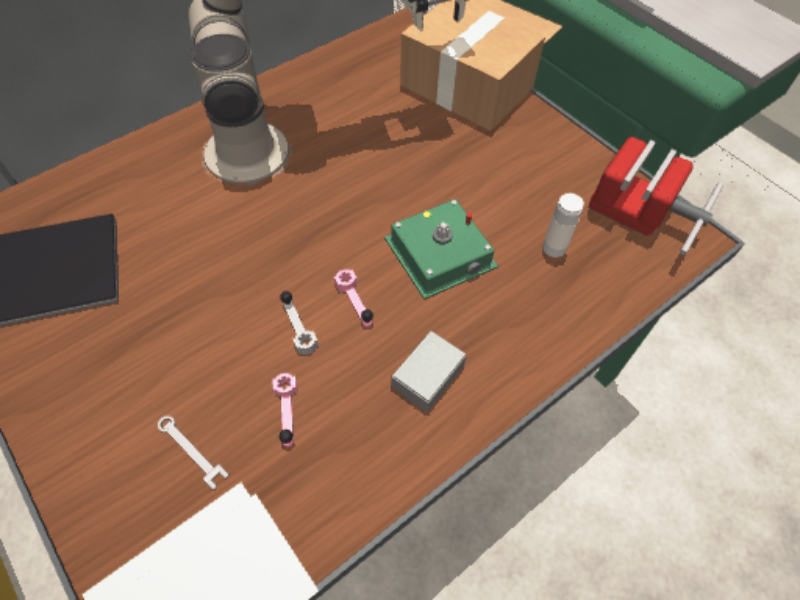

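View pics/side0.png

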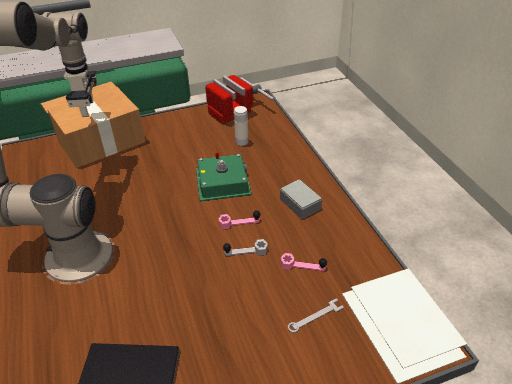

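```bash
cat >> h.py <<'E'
def ray(f,uv):
    d=np.load('pics/'+f+'.npz'); v=np.linalg.inv(d['K'])@[uv[0],uv[1],1]
    if 'mount' in d:
        T=R.from_euler('xyz',d['obs_rot']).as_matrix(); M=d['mount']
        return T@M[:3,3]+d['obs_pos'], T@M[:3,:3]@v
    return d['position'], R.from_euler('xyz',d['attitude']).as_matrix()@v
def onz(f,uv,z):
    p,v=ray(f,uv); return p+v*(z-p[2])/v[2]
def blobs(f,box,lo,hi,mn=4):
    u0,v0,u1,v1=box; a=cv2.imread('pics/'+f+'.png')[v0:v1,u0:u1]
    m=cv2.inRange(cv2.cvtColor(a,cv2.COLOR_BGR2HSV),np.array(lo),np.array(hi))
    n,l,s,c=cv2.connectedComponentsWithStats(m)
    return [(c[i]+[u0,v0],s[i,4],s[i,:4]+[u0,v0,0,0]) for i in range(1,n) if s[i,4]>=mn]
E
python3 - <<'E'
from h import *
roi={'scene0':dict(box=(240,120,330,195),knob=(170,180,200,204),hub=(180,205,210,232),nose=(283,147)),
'side0':dict(box=(190,145,255,205),knob=(218,238,236,256),hub=(250,236,272,258),nose=(221,162))}
for f,r in roi.items():
    print(f)
    for n,lo,hi,b,z in(('dot',(22,120,120),(38,255,255),r['box'],60),('pin',(0,150,80),(6,255,255),r['box'],82),('knob',(0,0,0),(180,255,60),r['knob'],31),('hub',(0,0,110),(180,50,255),r['hub'],20)):
        for c,s,bb in blobs(f,b,lo,hi): print(n,c.round(1),s,bb,onz(f,c,z).round(1))
    print('nose',onz(f,r['nose'],98).round(1))
a=cv2.imread('pics/scene0.png');b=cv2.imread('pics/side0.png')
cs=[cv2.resize(x,(400,300),interpolation=cv2.INTER_CUBIC) for x in(a[120:195,235:335],a[172:247,150:250],b[140:215,170:270],b[210:285,195:295])]
cv2.imwrite('pics/v2.png',np.vstack([np.hstack(cs[:2]),np.hstack(cs[2:])]))
E
```

```text
scene0
dot [272.6 136.9] 14 [271 135   5   4] [480.9 197.1  60. ]
pin [299.8 138.7] 18 [299 136   3   7] [557.9 253.1  82. ]
knob [182.9 190.3] 36 [180 187   7   8] [ 458.9 -167.    31. ]
hub [193.2 214.2] 143 [186 205  17  18] [ 548.9 -187.4   20. ]
nose [559.5 173.9  98. ]
side0
dot [202.5 171. ] 12 [201 170   4   3] [478.3 198.1  60. ]
pin [216.7 154.7] 18 [215 152   4   7] [549.1 245.9  82. ]
knob [226.8 247.6] 50 [223 244   8   9] [ 452.8 -169.3   31. ]
hub [258.6 245.7] 102 [250 239  17  13] [ 553.9 -188.6   20. ]
nose [545.8 177.3  98. ]
```

View pics/v2.png

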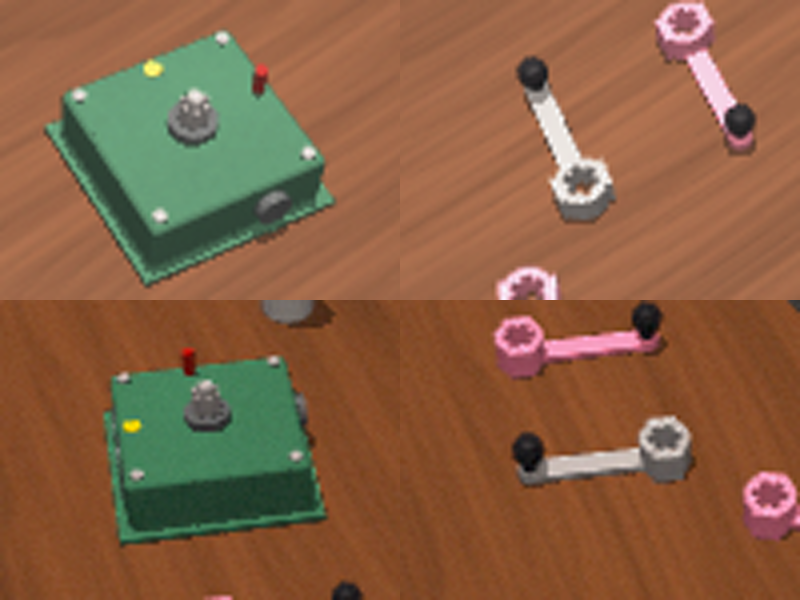

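Run:
```python
from h import *
o=get_obs();M=R.from_euler('xyz',o['tcp_rot']).as_matrix();print(M.round(3))
for f,h,n in(('scene0',(195.3,217.8),(283.7,143.8)),('side0',(261,245),(221.7,161))):
    print(onz(f,h,28).round(1),onz(f,n,100).round(1))
# rows to hover at target
```

```text
[[-0.     0.26   0.966]
 [-0.001  0.966 -0.26 ]
 [-1.    -0.001 -0.   ]]
[ 568.2 -191.2   28. ] [551.7 183.5 100. ]
[ 559.8 -195.4   28. ] [549.3 179.5 100. ]
```

Request:
send_rows(
  moves=[
    [0,-23,54,0],
    [0,-23,54,0],
    [0,-23,54,0],
    [0,-23,54,0],
    [0,-23,54,0],
    [0,-23,54,0],
    [0,-23,54,0],
    [0,-23,54,0],
  ],
  hand=1,
)

```text
time: 1.15
tool_pos: [507.0, 215.6, 226.6]
tcp_rot: [2.768, 1.57, 2.505]
contact_force: [-0.4, 1.0, -0.1]
grip_width: 91.5
```

Request:
send_rows(
  moves=[
    [10,-23,53,0],
    [36,0,0,0],
    [0,0,0,0],
    [0,0,0,0],
  ],
)

```text
time: 1.65
tool_pos: [551.0, 181.7, 181.7]
tcp_rot: [0.69, 1.57, 0.428]
contact_force: [-0.8, -0.0, 0.5]
grip_width: 91.6
```

Run:
```python
from h import *
o,c=snap('wrist','w1');print(o['tool_pos'],o['tcp_rot'],o['contact_force'])
a=cv2.imread('pics/w1.png');cv2.imwrite('pics/v3.png',cv2.resize(a,(800,600),interpolation=cv2.INTER_CUBIC))
```

```text
[550.97043308 181.67584653 181.7373138 ] [0.68994387 1.5699309  0.4278747 ] [-0.8137468  -0.03008624  0.48699256]
```

View pics/v3.png

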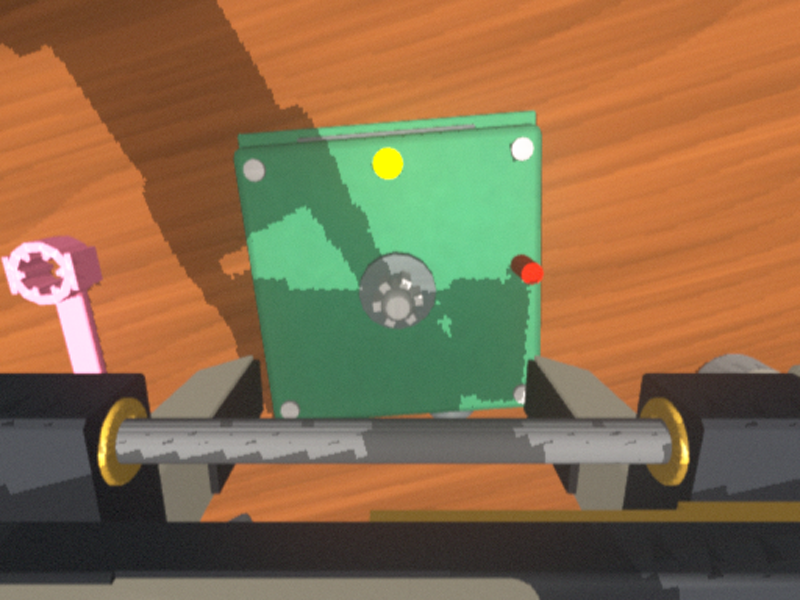

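Run:
```python
from h import *
f='w1'
for n,lo,hi,b,z in(('dot',(22,120,120),(38,255,255),(150,70,360,240),60),('pin',(0,150,120),(6,255,255),(320,150,360,190),86)):
    for c,s,bb in blobs(f,b,lo,hi): print(n,c.round(1),s,onz(f,c,z).round(1))
k=1/1.5625
for p in((254,170),(522,149),(290,410)): print('screw',onz(f,np.array(p)*k,61).round(1))
print('nose',onz(f,np.array((398,307))*k,100).round(1),'collar',onz(f,np.array((398,290.))*k,70).round(1))
a=cv2.imread('pics/w1.png')[155:220,220:290];cv2.imwrite('pics/v4.png',cv2.resize(a,None,fx=8,fy=8,interpolation=cv2.INTER_CUBIC))
```

```text
dot [247.7 104.2] 318 [479.5 198.   60. ]
pin [340.  174.3] 157 [552.  256.6  86. ]
screw [464.4 127.6  61. ]
screw [491.4 269.7  61. ]
screw [606.7 100.8  61. ]
nose [548.1 185.5 100. ] collar [547.2 186.1  70. ]
```

View pics/v4.png

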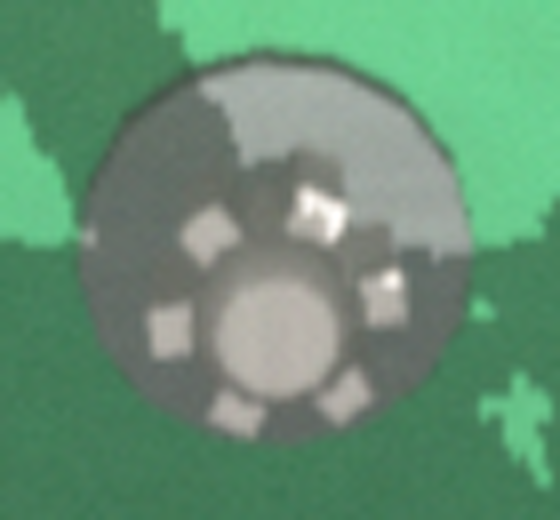

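Run:
```python
from h import *
f='w1'
g=lambda p,z: onz(f,(np.array(p)-3.5)/8+[220,155],z)
print(g((277,338),100),g((275,250),70))
P=np.array([g(p,92) for p in((320,215),(383,300),(345,397),(237,413),(170,332),(210,235))]);c=P.mean(0);print(P.round(1),c)
d=P-c;print(np.hypot(d[:,0],d[:,1]).round(1));a=np.degrees(np.arctan2(d[:,1],d[:,0]));print(a.round(1), a%60)
for q in (onz(f,(247.7,104.2),60),onz(f,(340,174.3),86)):
  e=q-c;print(np.degrees(np.arctan2(e[1],e[0])),np.hypot(*e[:2]))
```

```text
[548.22984071 185.00974715 100.        ] [547.24678775 185.35038242  70.        ]
[[539.3 191.9  92. ]
 [549.5 195.9  92. ]
 [558.5 189.6  92. ]
 [557.3 178.4  92. ]
 [547.1 174.1  92. ]
 [538.4 180.8  92. ]] [548.33650967 185.11417327  92.        ]
[11.4 10.8 11.1 11.1 11.  10.9]
[ 143.    83.9   23.7  -36.8  -96.3 -156.3] [23.04609373 23.8736447  23.66805804 23.22247072 23.74455629 23.68159262]
169.35068830344298 70.04179525243843
87.04236378234982 71.57513611605829
```

Request:
send_rows(
  moves=[
    [0,-52,15,0],
    [0,-52,15,0],
    [0,-52,15,0],
    [0,-52,15,0],
    [0,-52,15,0],
    [0,-52,15,0],
    [20,-47,15,0],
    [30,0,0,0],
  ],
)

```text
time: 2.7
tool_pos: [560.5, -196.5, 132.7]
tcp_rot: [-0.291, 1.564, -0.556]
contact_force: [-0.8, 0.7, 0.0]
grip_width: 91.8
```

Request:
send_rows(
  moves=[
    [0,0,0,0],
    [0,0,0,0],
  ],
)

```text
time: 2.95
tool_pos: [560.1, -192.3, 132.7]
tcp_rot: [-0.152, 1.568, -0.413]
contact_force: [0.2, 0.1, -0.1]
grip_width: 91.7
```

Run:
```python
from h import *
o,c=snap('wrist','w2');print(o['tool_pos'],o['tcp_rot'],o['contact_force'],R.from_euler('xyz',o['tcp_rot']).as_matrix().round(3))
a=cv2.imread('pics/w2.png');cv2.imwrite('pics/v5.png',cv2.resize(a,(800,600),interpolation=cv2.INTER_CUBIC))
```

```text
[ 560.07311583 -192.26292096  132.6619689 ] [-0.15165411  1.56810631 -0.41293952] [ 0.15785188  0.06614028 -0.13875419] [[ 0.002  0.258  0.966]
 [-0.001  0.966 -0.258]
 [-1.    -0.     0.003]]
```

View pics/v5.png

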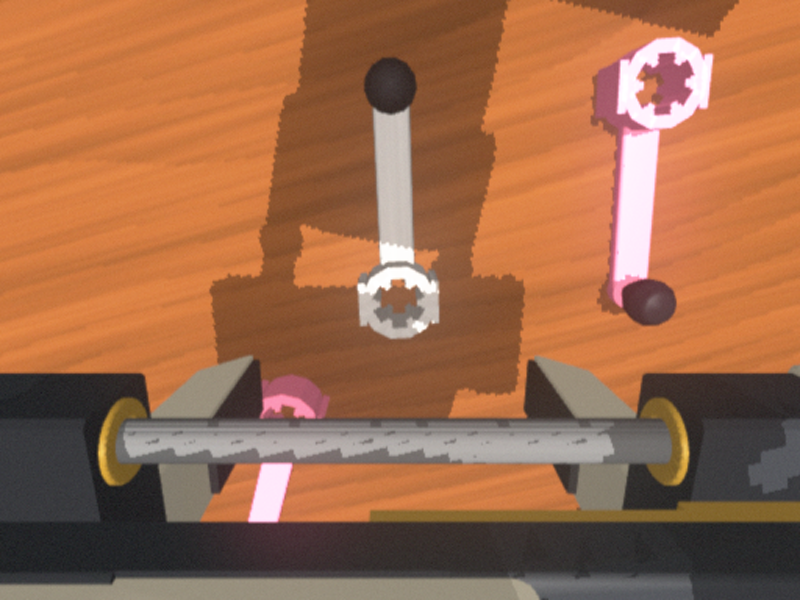

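Run:
```python
from h import *
f='w2';k=1/1.5625
hub=onz(f,np.array((398.5,300))*k,28);kn=onz(f,np.array((390,86))*k,31);ar=onz(f,np.array((396.,250))*k,9);ar2=onz(f,np.array((392.,120))*k,9)
print(hub,kn,np.hypot(*(hub-kn)[:2]),np.degrees(np.arctan2(*(hub-kn)[1::-1])),np.degrees(np.arctan2(*(ar-ar2)[1::-1])))
ph=onz(f,np.array((293,397))*k,28);ph2=onz(f,np.array((650,300))*k,31);ph3=onz(f,np.array((667,84))*k,28)
M=R.from_euler('xyz',get_obs()['tcp_rot']).as_matrix();t=get_obs()['tool_pos']
for q in(hub,ph,ph2,ph3): print((M.T@(q-t)).round(1))
```

```text
[ 560.25064503 -188.82150201   28.        ] [ 454.66187237 -165.12579408   31.        ] 108.21495037750074 -12.648478369286499 -13.17284858924214
[104.9   3.4  -1.2]
[105.1 -57.9  57.5]
[101.8 139.9  -1.9]
[ 104.4  133.9 -110.5]
```

Request:
send_rows(
  moves=[
    [0,3.4,-1.2,-2.2],
    [45,0,0,0],
    [45,0,0,0],
    [30,0,0,0],
    [8,0,0,0],
    [0,0,0,0],
    [0,0,0,0],
  ],
)

```text
time: 3.88
tool_pos: [559.9, -189.6, 4.4]
tcp_rot: [-0.207, 1.568, -0.43]
contact_force: [0.3, 0.8, 0.5]
grip_width: 91.7
```

Request:
send_rows(
  moves=[
    [0,0,0,0],
    [0,0,0,0],
    [0,0,0,0],
    [0,0,0,0],
    [0,0,0,0],
    [0,0,0,0],
    [0,0,0,0],
  ],
  hand=0,
)

```text
time: 4.75
tool_pos: [558.8, -189.2, 2.6]
tcp_rot: [2.209, 1.571, 1.985]
contact_force: [0.6, 0.7, -0.2]
grip_width: 43.7
```

Request:
send_rows(
  moves=[
    [-10,0,0,0],
    [-45,0,0,0],
    [-50,0,0,0],
    [-25,0,0,0],
    [0,0,0,0],
    [0,0,0,0],
  ],
)

```text
time: 5.5
tool_pos: [557.9, -188.8, 131.3]
tcp_rot: [2.857, 1.568, 2.633]
contact_force: [0.2, -0.4, -3.5]
grip_width: 43.7
```

Run:
```python
from h import *
o,c=snap('wrist','w3');print(o['tool_pos'],o['contact_force'],o['moment'],o['grip_width'],R.from_euler('xyz',o['tcp_rot']).as_matrix().round(4))
a=cv2.imread('pics/w3.png');cv2.imwrite('pics/v6.png',cv2.resize(a,(800,600),interpolation=cv2.INTER_CUBIC))
```

```text
[ 557.92550076 -188.80844579  131.33642367] [ 0.24150503 -0.35597662 -3.52354428] [-0.03300355 -0.07575388  0.02380064] 43.68830473939092 [[-2.200e-03  2.226e-01  9.749e-01]
 [ 1.200e-03  9.749e-01 -2.226e-01]
 [-1.000e+00  7.000e-04 -2.400e-03]]
```

View pics/v6.png

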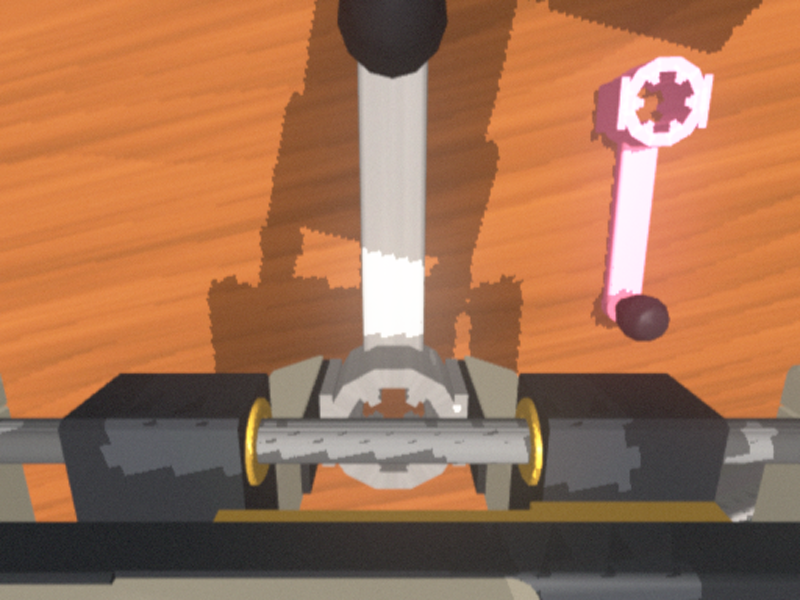

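Request:
send_rows(
  moves=[
    [0,52,-13.4,0],
    [0,52,-13.4,0],
    [0,52,-13.4,0],
    [0,52,-13.4,0],
    [0,52,-13.4,0],
    [0,52,-13.4,0],
    [0,51,-13.7,0],
    [0,0,0,7.9],
  ],
)

```text
time: 6.55
tool_pos: [546.3, 189.3, 130.8]
tcp_rot: [-2.884, 1.568, 3.039]
contact_force: [0.4, 0.1, -4.1]
grip_width: 43.9
```

Request:
send_rows(
  moves=[
    [0,0,0,7.9],
    [0,0,0,7.9],
    [0,0,0,0],
    [0,0,0,0],
    [0,0,0,0],
  ],
)

```text
time: 7.18
tool_pos: [547.7, 185.5, 132.4]
tcp_rot: [-2.474, 1.57, -3.11]
contact_force: [0.8, -0.1, -3.3]
grip_width: 44.0
```

Run:
```python
from h import *
o=get_obs();M=R.from_euler('xyz',o['tcp_rot']).as_matrix();print(o['tool_pos'],o['contact_force'],o['grip_width'],M.round(4),np.degrees(np.arctan2(M[1,2],M[0,2])))
print('err in tool',M.T@(np.array([548.2,185.1,131])-o['tool_pos']))
```

```text
[547.71131869 185.50125636 132.36231317] [ 0.77473422 -0.05072382 -3.26038658] 43.98428338911745 [[-6.000e-04  5.946e-01  8.041e-01]
 [-0.000e+00  8.041e-01 -5.946e-01]
 [-1.000e+00 -4.000e-04 -5.000e-04]] -36.480817943073156
err in tool [ 1.36202687 -0.03157818  0.63213834]
```

Request:
send_rows(
  moves=[
    [15,0,-0.8,0],
    [10,0,0,0],
    [3,0,0,0],
    [2,0,0,0],
    [0,0,0,0],
  ],
)

```text
time: 7.8
tool_pos: [547.3, 186.1, 102.8]
tcp_rot: [1.064, 1.57, 0.426]
contact_force: [-0.1, 0.5, -4.0]
grip_width: 44.1
```

Request:
send_rows(
  moves=[
    [1.5,0,0,0],
    [1.5,0,0,0],
    [0,0,0,0],
  ],
)

```text
time: 8.18
tool_pos: [547.1, 186.1, 99.7]
tcp_rot: [-3.096, 1.571, 2.55]
contact_force: [0.2, 0.8, -3.9]
grip_width: 43.9
```

Request:
send_rows(
  moves=[
    [1,0,0,0],
    [1,0,0,0],
    [0,0,0,0],
  ],
)

```text
time: 8.55
tool_pos: [547.1, 186.1, 97.6]
tcp_rot: [-2.828, 1.571, 2.817]
contact_force: [0.0, -1.5, -3.4]
grip_width: 43.7
```

Request:
send_rows(
  moves=[
    [1,0,0,0],
    [1,0,0,0],
    [0,0,0,0],
  ],
)

```text
time: 8.93
tool_pos: [547.1, 186.1, 95.6]
tcp_rot: [-2.76, 1.57, 2.885]
contact_force: [-0.3, -1.2, -4.4]
grip_width: 43.8
```

Request:
send_rows(
  moves=[
    [1,0,0,0],
    [0.5,0,0,0],
    [0,0,0,0],
  ],
)

```text
time: 9.3
tool_pos: [547.0, 186.1, 94.1]
tcp_rot: [-2.775, 1.57, 2.87]
contact_force: [-1.1, 1.2, -2.9]
grip_width: 43.9
```

Request:
send_rows(
  moves=[
    [0.7,0,0,0],
    [0,0,0,0],
  ],
)

```text
time: 9.55
tool_pos: [547.1, 186.1, 93.5]
tcp_rot: [-2.899, 1.571, 2.746]
contact_force: [-1.9, 1.2, -2.8]
grip_width: 44.0
```

Request:
send_rows(
  moves=[
    [1,0,-0.4,0],
    [0,0,0,0],
  ],
)

```text
time: 9.8
tool_pos: [547.0, 186.3, 92.4]
tcp_rot: [0.757, 1.57, 0.119]
contact_force: [-0.4, 0.3, -2.3]
grip_width: 44.1
```

Request:
send_rows(
  moves=[
    [1,0,0,0],
    [0,0,0,0],
  ],
)

```text
time: 10.05
tool_pos: [547.0, 186.3, 91.4]
tcp_rot: [0.769, 1.571, 0.131]
contact_force: [-1.1, 0.3, -4.0]
grip_width: 43.8
```

Request:
send_rows(
  moves=[
    [1,0,0,0],
    [0,0,0,0],
  ],
)

```text
time: 10.3
tool_pos: [546.9, 186.3, 90.4]
tcp_rot: [1.227, 1.571, 0.589]
contact_force: [-0.2, 0.8, -3.2]
grip_width: 44.0
```

Request:
send_rows(
  moves=[
    [1,0,0,0],
    [1,0,0,0],
    [0,0,0,0],
  ],
)

```text
time: 10.68
tool_pos: [546.9, 186.3, 88.4]
tcp_rot: [1.23, 1.571, 0.592]
contact_force: [0.5, 0.1, -3.8]
grip_width: 43.7
```

Request:
send_rows(
  moves=[
    [1,0,0,0],
    [1,0,0,0],
    [1,0,0,0],
    [0,0,0,0],
  ],
)

```text
time: 11.18
tool_pos: [546.9, 186.3, 85.4]
tcp_rot: [-3.058, 1.571, 2.587]
contact_force: [0.2, 0.6, -2.3]
grip_width: 43.9
```

Request:
send_rows(
  moves=[
    [1,0,0,0],
    [1,0,0,0],
    [1,0,0,0],
    [0,0,0,0],
  ],
)

```text
time: 11.68
tool_pos: [546.8, 186.3, 82.4]
tcp_rot: [-2.563, 1.571, 3.082]
contact_force: [0.3, -0.7, -2.9]
grip_width: 43.6
```

Request:
send_rows(
  moves=[
    [1,0,0,0],
    [1,0,0,0],
    [1,0,0,0],
    [0,0,0,0],
  ],
)

```text
time: 12.18
tool_pos: [546.8, 186.3, 79.4]
tcp_rot: [-2.864, 1.571, 2.782]
contact_force: [-0.1, -0.1, -3.3]
grip_width: 43.5
```

Request:
send_rows(
  moves=[
    [1,0,0,0],
    [1,0,0,0],
    [1,0,0,0],
    [0,0,0,0],
  ],
)

```text
time: 12.68
tool_pos: [546.9, 186.3, 76.4]
tcp_rot: [-2.942, 1.571, 2.703]
contact_force: [0.4, -0.9, -3.4]
grip_width: 44.1
```

Request:
send_rows(
  moves=[
    [1,0,0,0],
    [1,0,0,0],
    [0,0,0,0],
  ],
)

```text
time: 13.05
tool_pos: [546.8, 186.3, 74.4]
tcp_rot: [3.032, 1.571, 2.394]
contact_force: [-0.1, 0.5, -4.5]
grip_width: 43.9
```

Request:
send_rows(
  moves=[
    [0.7,0,0,0],
    [0.5,0,0,0],
    [0,0,0,0],
  ],
)

```text
time: 13.42
tool_pos: [546.9, 186.3, 73.3]
tcp_rot: [2.443, 1.571, 1.804]
contact_force: [0.3, 1.0, -3.2]
grip_width: 44.2
```

Request:
send_rows(
  moves=[
    [0.5,0,0,0],
    [0,0,0,0],
  ],
)

```text
time: 13.68
tool_pos: [546.9, 186.3, 72.8]
tcp_rot: [1.986, 1.571, 1.348]
contact_force: [0.3, 0.1, -3.2]
grip_width: 43.8
```

Request:
send_rows(
  moves=[
    [0.4,0,0,0],
    [0,0,0,0],
  ],
)

```text
time: 13.92
tool_pos: [546.9, 186.4, 72.6]
tcp_rot: [1.213, 1.571, 0.575]
contact_force: [-0.6, -0.1, -0.1]
grip_width: 43.8
```

Request:
send_rows(
  moves=[
    [0.3,0,0,0],
    [0,0,0,0],
    [0,0,0,0],
  ],
)

```text
time: 14.3
tool_pos: [547.0, 186.3, 72.6]
tcp_rot: [0.838, 1.57, 0.2]
contact_force: [-3.0, -1.5, 5.5]
grip_width: 43.5
```

Run:
```python
from h import *
o,_=snap('side','s1');snap('scene','c1');snap('wrist','w4');print(o['tool_pos'],o['contact_force'],o['moment'])
b=cv2.imread('pics/s1.png')[130:220,160:280];a=cv2.imread('pics/c1.png')[100:190,230:350];w=cv2.imread('pics/w4.png')
cv2.imwrite('pics/v7.png',np.vstack([np.hstack([cv2.resize(x,(400,300),interpolation=cv2.INTER_CUBIC) for x in(a,b)]),cv2.copyMakeBorder(cv2.resize(w,(400,300)),0,0,0,400,cv2.BORDER_CONSTANT)]))
```

```text
[546.9500002  186.3268536   72.63092298] [-2.97961832 -1.46769429  5.47929968] [-0.22084591  0.54102675 -0.03060711]
```

View pics/v7.png

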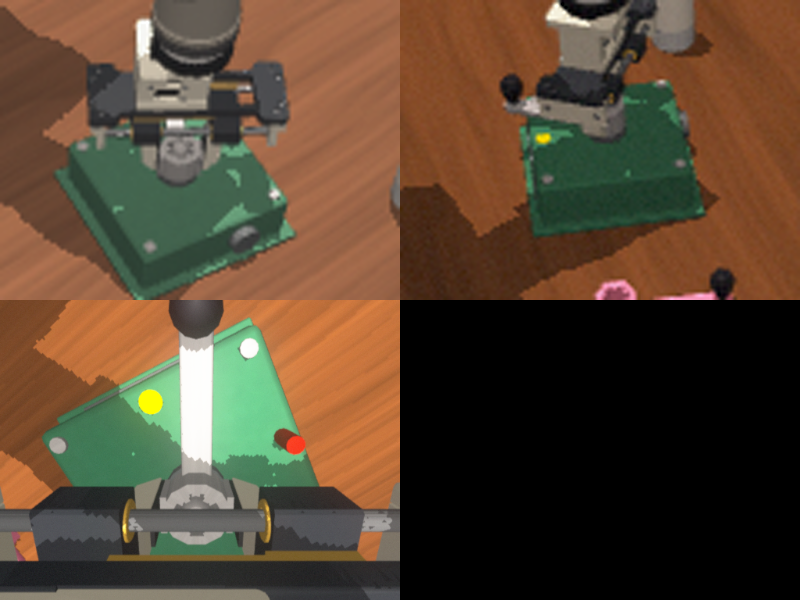

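Run:
```python
from h import *
print(onz('scene0',(356,160),0),onz('side0',(242,143),0),onz('scene0',(365,129),160),onz('side0',(240.5,110),160))
```

```text
[708.83226913 400.15252253   0.        ] [696.88430248 389.49027815   0.        ] [700.38209043 396.96559187 160.        ] [696.10978499 388.92522508 160.        ]
```

Request:
send_rows(
  moves=[
    [-0.3,0,0,0],
    [0,0.1,0,4],
    [0,0.1,0,4],
    [0,0,0,0],
  ],
)

```text
time: 14.95
tool_pos: [546.2, 186.8, 72.6]
tcp_rot: [-2.596, 1.569, 2.909]
contact_force: [-6.6, -0.1, 6.0]
grip_width: 43.6
```

Request:
send_rows(
  moves=[
    [-0.4,-0.3,-0.2,0],
    [0,0.1,0,4],
    [0,0.1,0,4],
    [0,0,0,0],
  ],
)

```text
time: 15.45
tool_pos: [546.5, 187.0, 72.6]
tcp_rot: [-3.13, 1.57, 2.236]
contact_force: [-3.7, 3.2, 1.9]
grip_width: 43.6
```

Run:
```python
from h import *
o=get_obs();M=R.from_euler('xyz',o['tcp_rot']).as_matrix();print(o['tool_pos'],np.degrees(np.arctan2(M[1,2],M[0,2])),(M.T@o['contact_force']).round(1),(M.T@o['moment']).round(2))
```

```text
[546.49014231 187.02890164  72.64284995] -52.51261704015452 [-1.9 -1.  -4.8] [-0.09  0.67 -0.21]
```

Request:
send_rows(
  moves=[
    [0,0,-0.2,0],
    [0,0.1,0,4],
    [0,0.1,0,4],
    [0,0.1,0,4],
    [0,0,0,0],
  ],
)

```text
time: 16.08
tool_pos: [547.0, 187.3, 72.7]
tcp_rot: [2.372, 1.57, 1.246]
contact_force: [-1.3, 5.0, -0.4]
grip_width: 44.1
```

```bash
cat > st.py <<'E'
from h import *
o=get_obs();M=R.from_euler('xyz',o['tcp_rot']).as_matrix();print(o['tool_pos'],np.degrees(np.arctan2(M[1,2],M[0,2])),(M.T@o['contact_force']).round(1),(M.T@o['moment']).round(2))
E
python3 st.py
```

```text
[547.01277928 187.32548923  72.65625131] -64.4774495797594 [ 0.4  0.9 -5.1] [-0.09  0.8  -0.01]
```

Request:
send_rows(
  moves=[
    [0,0,-0.2,0],
    [0,0.1,0,4],
    [0,0.1,0,4],
    [0,0.1,0,4],
    [0,0,0,0],
  ],
)

```text
time: 16.7
tool_pos: [547.5, 187.5, 72.6]
tcp_rot: [2.01, 1.57, 0.674]
contact_force: [-0.8, 5.7, -1.5]
grip_width: 43.9
```

```bash
python3 st.py
```

```text
[547.53228173 187.52866886  72.64214982] -76.51541263421232 [ 1.5  0.6 -5.7] [-0.09  0.73  0.05]
```

Request:
send_rows(
  moves=[
    [0,0,0,1],
    [0,0,0,1],
    [0,0,0,0],
  ],
)

```text
time: 17.08
tool_pos: [547.7, 187.6, 72.7]
tcp_rot: [1.933, 1.569, 0.564]
contact_force: [0.2, 4.9, -3.0]
grip_width: 43.7
```

```bash
python3 st.py
```

```text
[547.66713357 187.56699217  72.66787164] -78.47657613127076 [ 3.   1.2 -4.8] [-0.18  0.8   0.08]
```

Request:
send_rows(
  moves=[
    [0,0,0,1],
    [0,0,0,0],
  ],
)

```text
time: 17.32
tool_pos: [547.7, 187.6, 72.7]
tcp_rot: [1.943, 1.569, 0.556]
contact_force: [0.5, 4.9, -2.9]
grip_width: 43.9
```

```bash
python3 st.py
```

```text
[547.7055417  187.59052381  72.67199215] -79.47439092587574 [ 3.   1.4 -4.7] [-0.19  0.8   0.05]
```

Request:
send_rows(
  moves=[
    [0,0,0,1],
    [0,0,0,0],
  ],
)

```text
time: 17.58
tool_pos: [547.8, 187.6, 72.7]
tcp_rot: [1.928, 1.569, 0.523]
contact_force: [0.3, 5.8, -1.5]
grip_width: 43.8
```

```bash
python3 st.py
```

```text
[547.75366975 187.59135083  72.6798041 ] -80.47514628334648 [ 1.5  1.3 -5.7] [-0.09  0.75  0.14]
```

Request:
send_rows(
  moves=[
    [0,0,0,1],
    [0,0,0,0],
  ],
)

```text
time: 17.82
tool_pos: [547.7, 187.6, 72.7]
tcp_rot: [1.752, 1.569, 0.331]
contact_force: [-0.0, 5.7, -1.9]
grip_width: 43.9
```

```bash
python3 st.py
```

```text
[547.68082115 187.59385598  72.66333867] -81.39430917026665 [ 1.9  0.8 -5.6] [-0.73  0.77  0.03]
```

Request:
send_rows(
  moves=[
    [0,0,0,0.4],
    [0,0,0,0],
    [0,0,0,0],
  ],
)

```text
time: 18.2
tool_pos: [547.6, 187.6, 72.6]
tcp_rot: [1.523, 1.57, 0.096]
contact_force: [-0.6, 5.4, -1.6]
grip_width: 43.6
```

```bash
python3 st.py
```

```text
[547.57913147 187.56919005  72.64500542] -81.72789775300096 [ 1.6  0.2 -5.5] [-1.08  0.78 -0.01]
```

Request:
send_rows(
  moves=[
    [0,0,0,0],
    [0,0,0,0],
    [0,0,0,0],
    [0,0,0,0],
    [0,0,0,0],
    [0,0,0,0],
  ],
  hand=1,
)

```text
time: 18.95
tool_pos: [547.1, 187.1, 72.8]
tcp_rot: [1.859, 1.571, 0.428]
contact_force: [-0.2, -0.1, 0.2]
grip_width: 91.7
```

Request:
send_rows(
  moves=[
    [-10,0,0,0],
    [-30,0,0,0],
    [-40,0,0,0],
    [-40,0,0,0],
    [0,0,0,0],
    [0,0,0,0],
  ],
)

```text
time: 19.7
tool_pos: [546.7, 187.1, 192.6]
tcp_rot: [-1.514, 1.57, -2.944]
contact_force: [0.1, 0.7, -0.0]
grip_width: 91.8
```

Run:
```python
from h import *
o,c=snap('wrist','w5');snap('scene','c5');snap('side','s5');print(o['tool_pos'],o['contact_force'],o['grip_width'])
b=cv2.imread('pics/s5.png')[140:215,170:270];a=cv2.imread('pics/c5.png')[110:185,235:335];w=cv2.imread('pics/w5.png')
cv2.imwrite('pics/v8.png',np.hstack([cv2.resize(w,(600,450),interpolation=cv2.INTER_CUBIC),np.vstack([cv2.resize(x,(200,225),interpolation=cv2.INTER_CUBIC) for x in(a[:,:67],b[:,20:87])])]))
```

```text
[546.70121571 187.07221355 192.61347218] [ 0.06111713  0.73646969 -0.04084543] 91.82861551099788
```

View pics/v8.png

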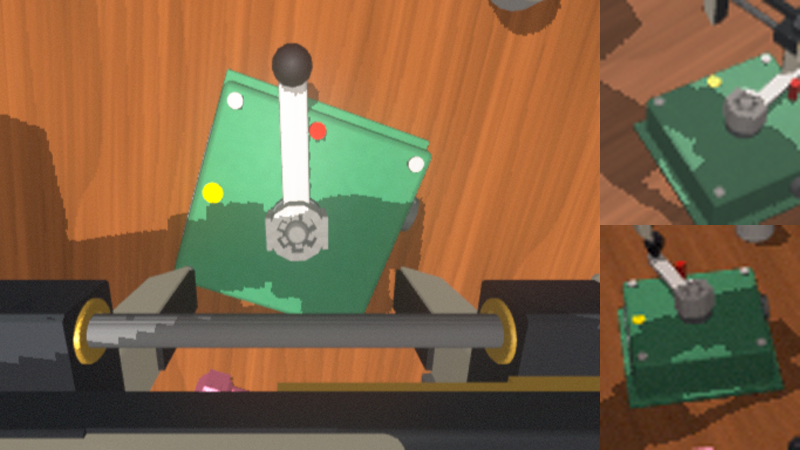

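Run:
```python
from h import *
k=512/600;f='w5'
hub=onz(f,np.array((297,233))*k,98);kn=onz(f,np.array((292,65))*k,101)
dot=onz(f,blobs(f,(0,0,400,250),(22,120,120),(38,255,255),50)[0][0],60)
an=lambda a,b:np.degrees(np.arctan2(*(b-a)[1::-1]))
c=np.array([548.2,185.1,0]);print(hub,kn,np.hypot(*(kn-hub)[:2]),an(c,kn),an(c,dot),an(c,dot)-an(c,kn))
```

```text
[548.62701381 185.68360295  98.        ] [530.10507577 293.72261362 101.        ] 109.61519062412879 99.4577828723796 169.377597192292 69.9198143199124
```

Measured swing from the dot is 69.9° and the hub is on the axis at the seated height, so I'm handing in.

```bash
python3 -c "
from plant import close_job
print(close_job())"
```

```text
the job is handed in; nothing more can be done
None
```

The lever is fully home on the gearbox shaft, resting against the red stop pin and released. I handed the job in about 20 s into the 64 s limit, and it returned no verdict.

- **Spline choice:** I read the spline angles from the wrist camera and used the one nearest the dot, about 26° clockwise of it; the next nearest was about 34° the other way.
- **Fitting:** I gripped the hub by its flats and lowered it in 0.3–1.5 mm steps once it was over the nose. It slid over the splines with almost no resistance. It stopped on the collar at the expected height, where I pressed with about 9 N.
- **Swing:** I turned it clockwise until the twisting moment rose from about 0.1 to 1.1 N m at the pin, then opened the fingers and retreated upwards. The highest force I read during the swing was about 9 N.
- **Last checks:** In the final picture the handle lies 69.9° clockwise of the dot (target 70°). The hub centre is within 1 mm of my estimate of the shaft's axis. The fingers are open and clear, with about zero force on the tool.
- **Not checked:** I did not measure the hub's height again after letting go. "Fully home" rests on the gripped height and the final picture. I did not touch the spray can, junction box, wrench or pink levers.

No check failed. Small disagreements of a few millimetres between the first two camera views were settled from close by with the wrist camera.

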